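# Close the reagent bottle with its click cap

## Robot

A 7-joint arm with a two-finger parallel gripper is mounted at the origin on the work surface. World frame = base frame: x ahead of the robot, y to its left, z up, the work surface at z = 0. Lengths are in m, angles in rad, forces in N, time in s.
With the tool pointing down it reaches from about 0.35 to 0.9 m from the base axis. Payload 8.1 kg.
Tool frame: the origin (TCP) lies on the front face of the gripper's body, between the roots of the fingers; the fingertips stand 66 mm ahead of it and the grasp point (between the pads) lies 47 mm ahead of it (arm.finger_overhang is the distance from the TCP to the fingertips, in m); z points along the fingers, y is the line along which they close (so a half turn about z gives the same grasp; the last joint's range is limited). The gripper opens to 92 mm and grips with 3 to 60 N. Pads are 19 mm wide; open, the fingers measure 130 mm over their backs; the gripper's body (75 mm by 190 mm) begins 47 mm behind the grasp point.
Start: joints at [-1.295, 0.434, 0.025, 1.573, -0.012, 1.134, -0.075], TCP at [0.231, 0.581, 0.292] pointing down, gripper open.
Joint ranges: [-2.62, 2.62], [-0.44, 2.09], [-1.27, 1.32], [0.08, 2.57], [-1.32, 4.46], [0.12, 2], [-2.74, 2.74]. Speed limits (rad/s): [2.22, 2.22, 3.01, 3.01, 3.14, 3.14, 3.14].

## Interface

Orientations are given as a rotation vector (axis times angle).
In Python, from cell import readout, cams, workorder, spotter, arm gives the robot as it stands.
- The arm moves only by the shell command python3 -m creep FILE [FORCE], which reads ROWS from the file FILE. ROWS is one flat JSON list of numbers that holds 1 to 10 rows one after another, with no inner brackets; each row has 5 numbers: dx, dy, dz in a scale on which 1.0 is 0.6 m, then a turn about the tool's z in fractions of the full range, 1 being 4 rad, then the opening from 0.0 (shut) to 1.0 (fully open); each row shifts and turns the commanded pose from where the row before left it, along the tool's axes as they then stand; what a row does not reach is not made up. A row lasts 1/10 s, in which the tool goes at most 0.05 m and 0.15 rad, less where a joint would pass 70% of its speed; a pose out of reach is approached as far as the arm can. The fingers move at their own pace and stop on an object; FORCE is the grip in N (left out, the last holds). Time passes only in rows, so rows that do not move let the fingers close. It prints the time, the measured TCP pose, the force, the opening and the grip force at its end. Shift and turn numbers lie between -1 and 1, and a call with a number outside is refused. Input that does not fit is refused with a message, and nothing moves.
- readout.observe(): the state, without advancing time (a new reading comes with each control period).
- cams.get_image(name): name is "scene" or "top" or "wrist"; returns a dict with "image" (480x640x3 uint8, blue, green, red), "fx", "fy", "cx", "cy" (pixels), "distortion" ([k1, k2, p1, p2, k3] as OpenCV has them; the pictures are not rectified), "cam_to_world" (4x4, takes a point from camera to world coordinates); the wrist camera has in their place "mount" (4x4, takes a point from camera to tool coordinates, whose origin is the TCP and whose axes are the flange's). Camera axes: x right, y down, z forward; pixel columns grow to the right and rows downward; lengths in m; the calibration is good to about 2 mm. A picture is of the moment at which its call begins: read the wrist's pose just before it. There is no depth.
- workorder.sign_off(): hands the job in; it is judged then, once.
Trained networks look in a picture, given as the dict that the camera call returned (one of the last four; its "shot" number tells which), for a name from the list of things; names that differ only in an ending like _2 or _b are one class to them, and where a whole thing is asked for, a point or a joint stands for the part that bears it (a point fixed in the world has none). Each returns a list of dicts, best first, with "score" (0 to 1); they miss things now and then, are a little off and sometimes report something else, mostly with a low value. They report only what shows in the picture. A call takes as long as a camera call. They do not tell look-alikes from the thing itself.
- spotter.boxes_of(picture, name): "centre" ([x, y, z] in m, in the coordinates of the camera as it stood for that picture, good to about 4 mm: the middle of the surface that is visible of it).
The state is a dict: "clock": time; "joints": joint angles; "dq": joint speeds; "joint_efforts": joint torques, N m; "position": TCP position; "ee_rot": TCP orientation; "force": force on the tool from outside, world axes, zero at the start; "ft_torque": the same for the moment, N m; "width": opening from 0.0 (shut) to 1.0 (fully open); "gripper_force": force on a finger pad.
Only numpy, scipy, OpenCV 4.12 (cv2) and the standard library are available. Lean on these libraries where they do the work, as an engineer would, in place of code of your own. Each camera call takes 0.05 s, during which the arm holds its last target. There are 200 camera calls.

## Task

Put the grey click cap from the rubber mat onto the mouth of the docked amber reagent bottle so that it drops fully home over the steel drive bar, then turn it clockwise (seen from above) until its ratchet clicks and slips: at least one click, at most three. Be gentle: do not force the cap against the bottle, let go of it at the end, and leave the other glassware alone.

Things in the scene. Friction and masses are not known exactly. Their poses are not given: they have to be found in the camera images.
- bottle: Amber reagent bottle in a square grey-and-white dock (110 x 110 x 30 mm) fixed to the bench. Origin: centre of the dock's underside, z up. Bottle body 70 mm across up to 108 mm high, shoulder to 130 mm, round white mouth collar 37 mm across from 142 to 166 mm high, its top edge bevelled 2 mm.
- spindle: Steel drive bar in the bottle's mouth: 32 mm long (its x), 6 mm thick (its y), 14 mm high. Origin on the bottle's axis at the mouth's top face, under the bar; z up. The bar turns about z: clockwise from above it screws shut with light friction (0.04 N m) through an unknown angle of 0.6 to 2.0 rad, then meets a solid stop.
- cap: Loose grey ribbed click cap, about 0.2 kg, 48 mm across (50 over the ribs), 42 mm high plus a rib 3 mm high, 36 mm long and 6 mm wide across its top along its own x. Origin: centre of its underside, z up. It stands upright on a 6 mm thick black rubber mat. Fully home, its origin is 16 mm below the spindle's origin and the cap stays free to turn with the bar.
- slot (a point): Centre of the mouth of the slot in the cap's inner socket, 18 mm above the cap's underside. Below it the open skirt has a 40 mm bore. The slot is 9 mm wide, 12 mm deep, runs along the cap's x (along its top rib) at the start, and takes the drive bar with about 0.13 rad of play. Across the bar, the cap stands 12 mm too high; turned into line, it drops.
- socket (a joint): The cap's ratchet: angle (rad) by which the cap's shell has slipped clockwise over its inner socket. 0 at the start, within 0.2 of 0 until the torque on the cap reaches about 0.2 N m; then it jumps one click for each 0.52 rad (30 degrees) of slip, the torque sinking sharply after each click.
- beaker: Bystander: glass beaker, 80 mm across, 100 mm high. Origin: centre of its underside.
- dish: Bystander: shallow glass dish, 90 mm across, 16 mm high. Origin: centre of its underside.
- cylinder_glass: Bystander: slim glass measuring cylinder, foot 68 mm across, 204 mm high. Origin: centre of its underside.
Mind the look-alikes: they are no part of the job. Of the things that look like the cap, the largest one is meant.

How it is judged:
By the outcome, as a careful person would: the job done as asked, in the order asked, and still so for the second after the job is handed in, with the robot touching nothing.
It also fails if it takes over 72 s, if anything falls off the work surface, if the arm or the gripper's body presses on something with over 40 N, if the wrist force passes 120 N, or if a joint passes its speed limit or range.

## Working session

There is one attempt and no reset: what is moved stays moved. The work goes in short steps, Python scripts to look and compute and a shell command to move; the robot and the scene stay as the last step left them, time stands still between calls to the robot, and variables do not carry over. Pictures are saved under pics/ and viewed, at most 10 in all, crops included, and the job is handed in when it is done.

```bash
mkdir -p pics; cat > h.py <<'E'
import numpy as np, cv2
from scipy.spatial.transform import Rotation as R
from cell import readout, cams, workorder, spotter, arm
def tool():
    s=readout.observe(); T=np.eye(4); T[:3,:3]=R.from_rotvec(s["ee_rot"]).as_matrix(); T[:3,3]=s["position"]; return T
def shot(n):
    T=tool(); p=cams.get_image(n); M=T@np.array(p["mount"]) if n=="wrist" else np.array(p["cam_to_world"])
    return p,M
def find(p,M,name,k=4):
    o=[]
    for d in spotter.boxes_of(p,name)[:k]:
        c=np.array(d["centre"]); w=(M@np.r_[c,1])[:3]; o.append((round(d["score"],2),w.round(4),pix(p,M,w).round(0)))
    return o
def pix(p,M,w):
    Mi=np.linalg.inv(M); K=np.array([[p["fx"],0,p["cx"]],[0,p["fy"],p["cy"]],[0,0,1]])
    return cv2.projectPoints(np.array(w,float).reshape(-1,1,3),cv2.Rodrigues(Mi[:3,:3])[0],Mi[:3,3],K,np.array(p["distortion"],float))[0].reshape(-1,2).squeeze()
def ray(p,M,uv,z):
    K=np.array([[p["fx"],0,p["cx"]],[0,p["fy"],p["cy"]],[0,0,1]])
    q=cv2.undistortPoints(np.array(uv,float).reshape(-1,1,2),K,np.array(p["distortion"],float)).reshape(-1,2)
    d=np.c_[q,np.ones(len(q))]@M[:3,:3].T; t=(z-M[2,3])/d[:,2]; return M[:3,3]+d*t[:,None]
E
python3 - <<'E'
from h import *
ims=[]
for n in ["scene","top"]:
    p,M=shot(n); ims.append(p["image"]); print(n,M[:3,3].round(3))
    cv2.imwrite(f"pics/{n}0.png",p["image"])
    for o in ["bottle","spindle","cap","beaker","dish","cylinder_glass"]:
        for f in find(p,M,o): print(o,f)
s=readout.observe(); print(s["position"],s["ee_rot"],s["force"],s["width"])
print(tool()[:3,:3].round(3))
E
```

```text
scene [ 1.339 -0.194  1.078]
bottle (0.59, array([ 0.5742, -0.1103,  0.0383]), array([274., 282.]))
cap (0.82, array([0.5144, 0.1947, 0.0483]), array([402., 229.]))
cap (0.63, array([0.4849, 0.0564, 0.0269]), array([339., 238.]))
beaker (0.92, array([0.4862, 0.4023, 0.0684]), array([484., 196.]))
dish (0.35, array([0.7251, 0.0195, 0.0774]), array([354., 317.]))
cylinder_glass (0.85, array([0.7262, 0.0212, 0.0786]), array([355., 317.]))
cylinder_glass (0.3, array([0.5086, 0.1963, 0.0442]), array([402., 228.]))
top [0.392 0.01  1.067]
bottle (0.88, array([ 0.5339, -0.0934,  0.0319]), array([355., 256.]))
cap (0.79, array([0.3891, 0.2224, 0.0308]), array([221., 317.]))
cap (0.56, array([0.4911, 0.1967, 0.047 ]), array([232., 272.]))
cap (0.46, array([0.4703, 0.0636, 0.0296]), array([289., 282.]))
beaker (0.87, array([0.4785, 0.4232, 0.0536]), array([133., 277.]))
beaker (0.47, array([0.7029, 0.029 , 0.0575]), array([305., 184.]))
dish (0.59, array([ 0.5219, -0.422 ,  0.0031]), array([487., 263.]))
cylinder_glass (0.56, array([0.7052, 0.0275, 0.0594]), array([305., 183.]))
[0.23115006 0.58070542 0.29227718] [5.91581342e-01 3.08536639e+00 1.62237919e-04] [-0.15731629 -0.92166566 -0.10186449] 0.9971437438026584
[[-0.929  0.37   0.   ]
 [ 0.37   0.929  0.   ]
 [-0.     0.    -1.   ]]
```

View pics/top0.png

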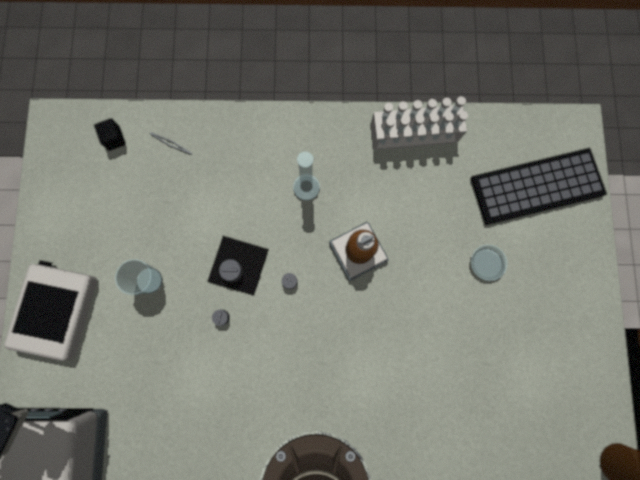

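View pics/scene0.png

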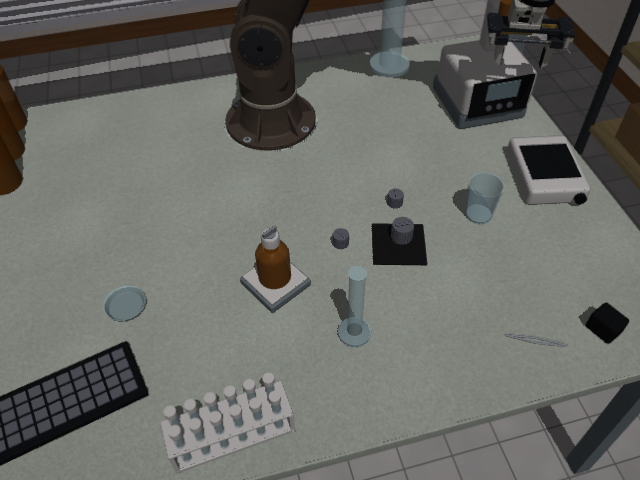

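The target cap stands on the mat, at top (231,270) and scene (402,229). The smaller look-alikes are at top (289,282) and (221,318). The docked bottle is at top (362,245). I'll move over the cap for wrist views.

Careful with the scale: shifts go in shares of 0.6 m and turns go in shares of 4 rad. That gives: -0.036 m is -0.06, -0.0275 m is -0.0458.

```bash
echo '[-0.06, -0.0458, 0, 0, 1, -0.06, -0.0458, 0, 0, 1, -0.06, -0.0458, 0, 0, 1, -0.06, -0.0458, 0, 0, 1, -0.06, -0.0458, 0, 0, 1, -0.06, -0.0458, 0, 0, 1, -0.06, -0.0458, 0, 0, 1, -0.06, -0.0458, 0, 0, 1, -0.06, -0.0458, 0, 0, 1, -0.06, -0.0458, 0, 0, 1]' > m.json && python3 -m creep m.json
echo '[0, 0, 0, 0, 1, 0, 0, 0, 0, 1]' > m.json && python3 -m creep m.json
python3 - <<'E'
from h import *
p,M=shot("wrist"); cv2.imwrite("pics/w1.png",p["image"]); print(np.array(p["mount"]).round(3), M.round(3),p["fx"])
print(tool().round(3)); print(find(p,M,"cap"))
E
```

```text
clock: 1.7
position: [0.4646, 0.1904, 0.2926]
ee_rot: [0.591, 3.085, 0.001]
force: [0.5, 0.5, -0.3]
width: 1.0
gripper_force: 0.0
clock: 1.9
position: [0.4643, 0.1911, 0.2924]
ee_rot: [0.596, 3.084, 0.0]
force: [-0.5, 0.0, 0.5]
width: 1.001
gripper_force: 0.0
[[ 0.    -0.954 -0.299  0.081]
 [ 1.     0.    -0.001  0.001]
 [ 0.001 -0.299  0.954 -0.091]
 [ 0.     0.     0.     1.   ]] [[ 0.373  0.886  0.277  0.389]
 [ 0.928 -0.355 -0.112  0.222]
 [-0.001  0.299 -0.954  0.383]
 [ 0.     0.     0.     1.   ]] 377.7298883473597
[[-0.929  0.37  -0.     0.464]
 [ 0.37   0.929  0.001  0.192]
 [ 0.     0.    -1.     0.292]
 [ 0.     0.     0.     1.   ]]
[(0.97, array([0.3865, 0.2226, 0.0319]), array([318., 116.])), (0.69, array([0.4748, 0.0682, 0.0292]), array([208., 262.])), (0.64, array([0.4969, 0.2026, 0.047 ]), array([342., 239.]))]
```

View pics/w1.png

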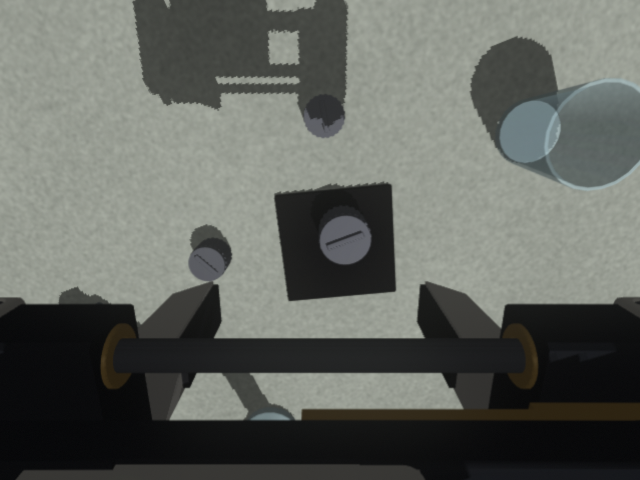

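The wrist picture shows the cap's top centred near (345,239), its rib running from about (327,244) to (362,234). Next I'll compute the cap and mouth positions from the views.

```bash
python3 - <<'E'
from h import *
p,M=shot("wrist"); im=p["image"]
cv2.imwrite("pics/w1c.png",cv2.resize(im[200:290,290:400],None,fx=6,fy=6,interpolation=cv2.INTER_CUBIC))
c=ray(p,M,[[345,239]],.048)[0]; r=ray(p,M,[[327,244],[362,234]],.051); d=r[1]-r[0]
print("cap",c,"rib ang",np.arctan2(d[1],d[0]),np.linalg.norm(d))
t,N=shot("top"); s,S=shot("scene")
print(ray(t,N,[[366,240]],.18),ray(s,S,[[270,232]],.18), ray(t,N,[[231,269]],.048),ray(s,S,[[402,221]],.048))
cv2.imwrite("pics/mix.png",np.hstack([cv2.resize(t["image"][205:285,320:400],None,fx=5,fy=5,interpolation=3),cv2.resize(s["image"][205:285,230:310],None,fx=5,fy=5,interpolation=3)]))
print(readout.observe()["joints"])
E
```

```text
cap [0.49589269 0.20747846 0.048     ] rib ang 1.486354805230318 0.03351362035411173
[[ 0.54654242 -0.10107935  0.18      ]] [[ 0.55883726 -0.10392116  0.18      ]] [[0.49896131 0.19957513 0.048     ]] [[0.49088924 0.20285417 0.048     ]]
[-0.66807251  0.23237175  0.20343589  1.87957037 -0.05456282  1.03495852
  0.75236192]
```

View pics/w1c.png

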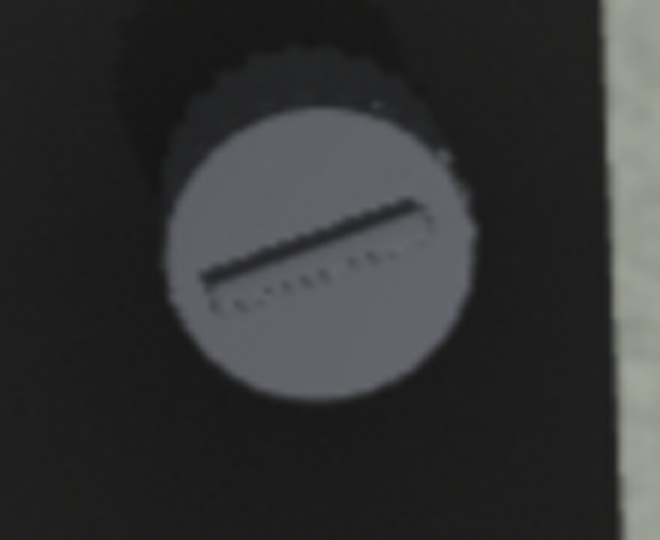

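View pics/mix.png

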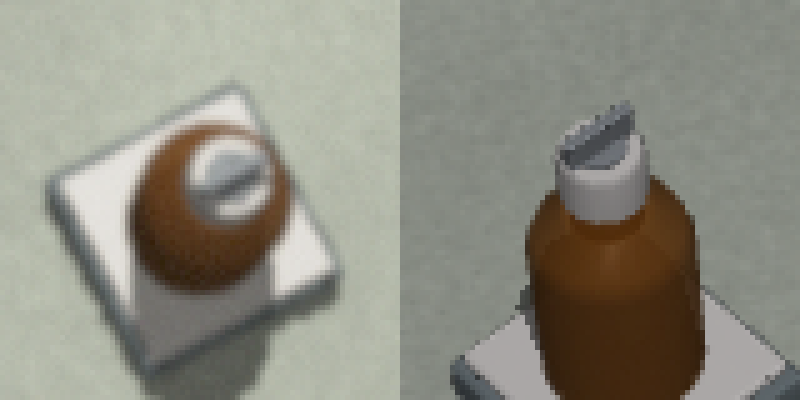

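The cap's top is at wrist pixel (343,242) with its rib from (324,247) to (359,234). The bar in the bottle's mouth is near top (366,240), and scene (270,232). I'll look at the mouth from the wrist.

In the tool's units: -0.03 m is -0.05, -0.027 m is -0.045.

```bash
echo '[-0.045, -0.05, -0.0125, 0, 1, -0.045, -0.05, -0.0125, 0, 1, -0.045, -0.05, -0.0125, 0, 1, -0.045, -0.05, -0.0125, 0, 1, -0.045, -0.05, -0.0125, 0, 1, -0.045, -0.05, -0.0125, 0, 1, -0.045, -0.05, -0.0125, 0, 1, -0.045, -0.05, -0.0125, 0, 1, 0, 0, 0, 0, 1, 0, 0, 0, 0, 1]' > m.json && python3 -m creep m.json
cat > st.py <<'E'
from h import *
p,M=shot("wrist"); np.savez("A.npz",im=p["image"],M=M); a=p["image"]
print(find(p,M,"spindle"),find(p,M,"bottle"),readout.observe()["joints"].round(2) if hasattr(readout.observe()["joints"],"round") else "")
print(pix(p,M,[.5465,-.101,.18]))
E
python3 st.py
echo '[0, 0.05, 0, 0, 1, 0, 0.05, 0, 0, 1, 0, 0, 0, 0, 1, 0, 0, 0, 0, 1]' > m.json && python3 -m creep m.json
python3 - <<'E'
from h import *
A=np.load("A.npz"); p,M=shot("wrist"); np.savez("B.npz",im=p["image"],M=M)
print(find(p,M,"spindle"))
u=pix(p,M,[.5465,-.101,.18]).astype(int); v=pix(p,A["M"],[.5465,-.101,.18]).astype(int)
print(u,v)
def crop(im,c):
    c=np.clip(c,50,[590,430]); print("origin",c-50); return cv2.resize(im[c[1]-50:c[1]+50,c[0]-50:c[0]+50],None,fx=4,fy=4,interpolation=2)
cv2.imwrite("pics/bar.png",np.hstack([crop(A["im"],v),crop(p["image"],u)]))
E
```

```text
clock: 3.15
position: [0.576, -0.1109, 0.352]
ee_rot: [-0.593, -3.085, -0.0]
force: [-0.2, 0.4, -0.2]
width: 1.001
gripper_force: 0.0
[(0.77, array([ 0.5506, -0.0994,  0.1662]), array([319., 195.]))] [(0.8, array([ 0.5352, -0.0977,  0.0637]), array([315., 160.]))] [-0.18  0.33  0.38  1.61 -0.13  1.23  1.42]
[315.04504117 194.13106827]
clock: 3.7
position: [0.5979, -0.0529, 0.3519]
ee_rot: [-0.586, -3.086, -0.0]
force: [-0.9, -0.8, 0.4]
width: 1.004
gripper_force: 0.0
[(0.69, array([ 0.5512, -0.0968,  0.1637]), array([240., 195.])), (0.46, array([0.5085, 0.1923, 0.044 ]), array([527.,  16.]))]
[227 195] [315 194]
origin [265 144]
origin [177 145]
```

View pics/bar.png

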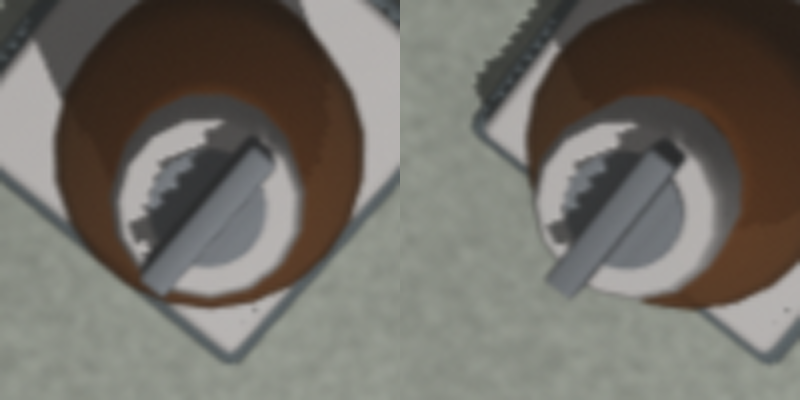

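The left view (crop origin (265,144), scale 4) has the bar's top face from (330,182) to (304,215). In the right view (origin (177,145)) it runs from (242,182) to (218,216). The collar centres are (317,196.5) and (233.5,197.5).

In the tool's units: 0.035 m is 0.0583, 0.01 m is 0.0167.

```bash
cat >> h.py <<'E'
def tri(p,Ms,uvs):
    A=[];b=[]
    for M,uv in zip(Ms,uvs):
        q=ray(p,M,[uv],0.)[0]-M[:3,3]; q/=np.linalg.norm(q); P=np.eye(3)-np.outer(q,q); A.append(P); b.append(P@M[:3,3])
    A=np.vstack(A);b=np.hstack(b); x,r,_,_=np.linalg.lstsq(A,b,rcond=None); return x.round(4),np.sqrt(r)
E
python3 - <<'E'
from h import *
A=np.load("A.npz");B=np.load("B.npz"); p,M=shot("wrist"); Ms=[A["M"],B["M"]]
o1=np.array([265,144]);o2=np.array([177,145])
f=lambda a,b:tri(p,Ms,[o1+np.array(a)/4,o2+np.array(b)/4])
print("bar",f((210,218),(212,217)),"collar",f((208,210),(226,210)))
for z in (.178,.182):
  for o,m,e in((o1,A["M"],[(262,151),(157,284)]),(o2,B["M"],[(260,148),(163,285)])):
    r=ray(p,m,o+np.array(e)/4,z); d=r[1]-r[0]; print(z,r.mean(0),np.arctan2(d[1],d[0]),np.linalg.norm(d))
for o,m,c in((o1,A["M"],(208,210)),(o2,B["M"],(226,210))): print(ray(p,m,[o+np.array(c)/4],.166))
print(np.array(A["M"]).round(3)[:3,3])
E
echo '[0.0167, 0.0583, 0.0133, 0, 1, 0.0167, 0.0583, 0.0133, 0, 1, 0.0167, 0.0583, 0.0133, 0, 1, 0.0167, 0.0583, 0.0133, 0, 1, 0.0167, 0.0583, 0.0133, 0, 1, 0.0167, 0.0583, 0.0133, 0, 1, 0.0167, 0.0583, 0.0133, 0, 1, 0, 0, 0, 0, 1, 0, 0, 0, 0, 1]' > m.json && python3 -m creep m.json
python3 - <<'E'
from h import *
p,M=shot("wrist"); np.savez("C.npz",im=p["image"],M=M)
print(find(p,M,"cap")); u=pix(p,M,[.496,.205,.048]).astype(int); c=np.clip(u,50,[590,430]); print(u,"origin",c-50)
cv2.imwrite("pics/cap2.png",cv2.resize(p["image"][c[1]-50:c[1]+50,c[0]-50:c[0]+50],None,fx=5,fy=5,interpolation=2))
E
```

```text
bar (array([ 0.5498, -0.1005,  0.1801]), array([0.00024542])) collar (array([ 0.5508, -0.1013,  0.1671]), array([0.00010137]))
0.178 [ 0.55039747 -0.10093845  0.178     ] -1.0415111814558842 0.03045047501282773
0.178 [ 0.54989951 -0.10127328  0.178     ] -1.0296053348860452 0.031220600752425744
0.182 [ 0.54965144 -0.10061779  0.182     ] -1.0415111814558842 0.029990732149237476
0.182 [ 0.54949035 -0.10007883  0.182     ] -1.0296053348860421 0.030749150784365544
[[ 0.55111229 -0.10144967  0.166     ]]
[[ 0.55088755 -0.10162861  0.166     ]]
[ 0.501 -0.08   0.443]
clock: 4.75
position: [0.6234, 0.1986, 0.2958]
ee_rot: [-0.59, -3.085, 0.001]
force: [0.3, -1.1, 0.6]
width: 0.997
gripper_force: 0.0
[(0.78, array([0.4771, 0.0705, 0.0302]), array([125., 111.])), (0.57, array([0.5036, 0.203 , 0.0432]), array([271.,  80.]))]
[268  69] origin [218  19]
```

View pics/cap2.png

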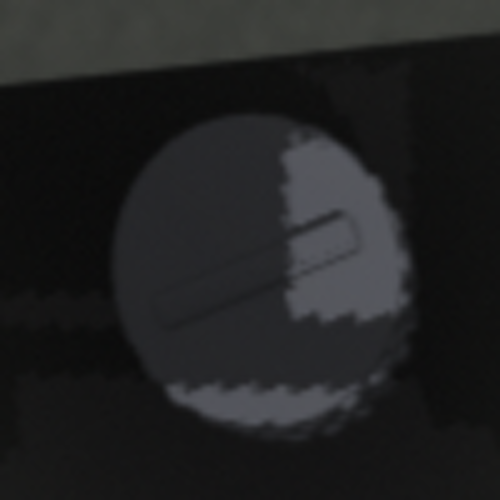

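In this view the cap's rib is centred at about (269,73), lying along crop (162,312)–(350,227). I'll triangulate it with the first view.

```bash
python3 - <<'E'
from h import *
C=np.load("C.npz")["M"]; p,M=shot("wrist")
T=np.eye(4);T[:3,:3]=tool()[:3,:3];T[:3,3]=[.4643,.1912,.2922]; W=T@np.array(p["mount"])
o1=np.array([290,200]);o2=np.array([218,19])
print(tri(p,[W,C],[o1+np.array((316,257))/6,o2+np.array((256,270))/5]))
for o,m,e in((o1,W,np.array([(209,295),(424,220)])/6),(o2,C,np.array([(162,312),(350,227)])/5)):
    r=ray(p,m,o+e,.051); d=r[1]-r[0]; print(r.mean(0),np.arctan2(d[1],d[0]),np.linalg.norm(d))
t=tool(); print(t.round(4)[:3]); print(np.arctan2(t[1,0],t[0,0]), np.array(readout.observe()["joints"]).round(2))
E
```

```text
(array([0.4992, 0.2032, 0.0496]), array([0.00193253]))
[0.49892581 0.20189786 0.051     ] 1.5438530885783428 0.035108675787490086
[0.49934533 0.20462812 0.051     ] 1.5817706595508703 0.03384078123466288
[[-9.281e-01  3.724e-01  8.000e-04  6.240e-01]
 [ 3.724e-01  9.281e-01 -6.000e-04  1.963e-01]
 [-9.000e-04 -3.000e-04 -1.000e+00  2.968e-01]]
2.7600237327028845 [-0.58  0.48  0.29  1.51 -0.14  1.17  0.93]
```

In the tool's units: 0.03 m is 0.05, 0.0296 m is 0.0493.

```bash
echo '[0.0493, -0.0167, 0, 0, 1, 0.0493, -0.0167, 0.0333, 0, 1, 0.0493, -0.0167, 0.05, 0, 1, 0.0493, -0.0167, 0.05, 0, 1, 0, 0, 0.05, 0, 1, 0, 0, 0.0333, 0, 1, 0, 0, 0, 0, 1, 0, 0, 0, 0, 1]' > m.json && python3 -m creep m.json 15
cat > err.py <<'E'
import sys
from h import *
t=tool(); g=np.array([float(a) for a in sys.argv[1:4]]); s=readout.observe()
print("tool delta",(t[:3,:3].T@(g-t[:3,3])).round(4),"yaw",np.arctan2(t[1,0],t[0,0]).round(4),"tilt",t[:2,2].round(4),"z",t[2,3].round(4),"F",np.round(s["force"],1),"Tq",np.round(s["ft_torque"],2),"j7",round(s["joints"][6],2),"w",round(s["width"],3),"clk",s["clock"])
E
python3 err.py .499 .203 .079
python3 - <<'E'
from h import *
p,M=shot("wrist"); print(find(p,M,"cap"))
E
```

```text
clock: 5.7
position: [0.4995, 0.2042, 0.167]
ee_rot: [0.594, 3.084, 0.0]
force: [0.7, -0.1, 0.4]
width: 1.001
gripper_force: 0.0
tool delta [ 0.     -0.0013  0.088 ] yaw 2.761 tilt [ 0.0006 -0.0001] z 0.167 F [ 0.7 -0.1  0.4] Tq [ 0.02 -0.04 -0.07] j7 0.85 w 1.001 clk 5.7
[(0.9, array([0.4708, 0.0764, 0.0305]), array([120., 282.])), (0.7, array([0.3867, 0.2251, 0.0268]), array([277.,  60.])), (0.65, array([0.4961, 0.2048, 0.0459]), array([316., 256.]))]
```

In the tool's units: 0.03 m is 0.05, 0.018 m is 0.03.

```bash
echo '[0, -0.0017, 0.05, 0, 1, 0, 0, 0.05, 0, 1, 0, 0, 0.03, 0, 1, 0, 0, 0.0167, 0, 1, 0, 0, 0, 0, 1, 0, 0, 0, 0, 1]' > m.json && python3 -m creep m.json 30
echo '[0, 0, 0, 0, 0.7, 0, 0, 0, 0, 0.7, 0, 0, 0, 0, 0.6, 0, 0, 0, 0, 0.5, 0, 0, 0, 0, 0.5, 0, 0, 0, 0, 0.4, 0, 0, 0, 0, 0.4, 0, 0, 0, 0, 0.4]' > m.json && python3 -m creep m.json 30
python3 err.py .499 .203 .079
```

```text
clock: 6.4
position: [0.4992, 0.2043, 0.0793]
ee_rot: [0.592, 3.084, 0.001]
force: [0.1, 0.3, 1.8]
width: 1.003
gripper_force: 0.0
clock: 7.2
position: [0.4984, 0.2041, 0.0783]
ee_rot: [-0.592, -3.085, -0.0]
force: [-1.1, -0.2, 1.4]
width: 0.524
gripper_force: 30.0
tool delta [-0.001  -0.0008 -0.0007] yaw 2.7627 tilt [-0.  0.] z 0.0783 F [-1.1 -0.2  1.4] Tq [-0.03  0.07  0.  ] j7 0.89 w 0.524 clk 7.2
```

In the tool's units: -0.035 m is -0.0583, -0.03 m is -0.05.

```bash
echo '[0, 0, -0.025, 0, 0.4, 0, 0, -0.05, 0, 0.4, 0, 0, -0.0583, 0, 0.4, 0, 0, -0.0583, 0, 0.4, 0, 0, -0.0583, 0, 0.4, 0, 0, -0.0583, 0, 0.4, 0, 0, -0.0417, 0, 0.4, 0, 0, 0, 0, 0.4]' > m.json && python3 -m creep m.json
echo '[-0.025, -0.0408, 0, 0, 0.4, -0.035, -0.0575, 0, 0, 0.4, -0.035, -0.0575, 0, 0, 0.4, -0.035, -0.0575, 0, 0, 0.4, -0.035, -0.0575, 0, 0, 0.4, -0.035, -0.0575, 0, 0, 0.4, -0.035, -0.0575, 0, 0, 0.4, -0.0258, -0.0425, 0, 0, 0.4, -0.0083, -0.0133, 0, 0, 0.4, 0, 0, 0, 0, 0.4]' > m.json && python3 -m creep m.json
echo '[0, 0, 0, -0.025, 0.4, 0, 0, 0, -0.03, 0.4, 0, 0, 0, -0.03, 0.4, 0, 0, 0, -0.03, 0.4, 0, 0, 0, -0.02, 0.4, 0, 0, 0, 0, 0.4, 0, 0, 0, 0, 0.4]' > m.json && python3 -m creep m.json
python3 err.py .5503 -.101 .285
python3 - <<'E'
from h import *
p,M=shot("wrist"); s,S=shot("scene"); T=tool()
u=pix(s,S,T[:3,3]-[0,0,.07]).astype(int); print(u)
a=p["image"][240:480,200:440]; b=s["image"][u[1]-40:u[1]+60,u[0]-50:u[0]+50]
cv2.imwrite("pics/held.png",np.hstack([cv2.resize(a,(400,400)),cv2.resize(b,(400,400),interpolation=2)]))
E
```

```text
clock: 8.0
position: [0.4998, 0.2046, 0.2915]
ee_rot: [0.591, 3.081, 0.006]
force: [0.1, 0.5, -1.0]
width: 0.521
gripper_force: 30.0
clock: 9.0
position: [0.5499, -0.1033, 0.2871]
ee_rot: [-0.596, -3.083, 0.001]
force: [0.1, 0.2, -1.3]
width: 0.525
gripper_force: 30.0
clock: 9.7
position: [0.5503, -0.1004, 0.2878]
ee_rot: [0.252, -3.131, -0.001]
force: [0.4, 0.9, -2.5]
width: 0.522
gripper_force: 30.0
tool delta [ 0.0001 -0.0006  0.0028] yaw -2.9812 tilt [-0.0007  0.0007] z 0.2878 F [ 0.4  0.9 -2.5] Tq [ 0.02 -0.04  0.05] j7 1.93 w 0.522 clk 9.7
[269 215]
```

View pics/held.png

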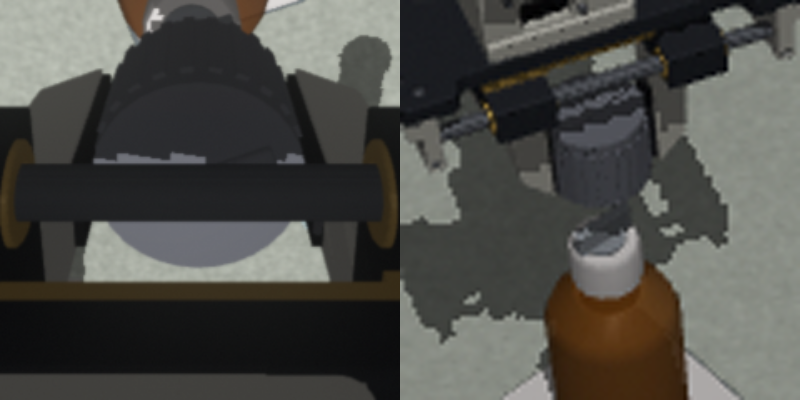

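The cap hangs upright between the pads, its top face centred near wrist (319,345), directly above the bar in the scene view. I'll check the centring in the tool's x.

```bash
python3 - <<'E'
from h import *
p,M=shot("wrist"); T=tool(); a=np.linspace(0,2*np.pi,9)[:-1]
mnt=np.array(p["mount"])
for x in (-.002,0,.002):
    c=np.array([[x+.024*np.cos(t),.024*np.sin(t),.031] for t in (0,np.pi/2,np.pi,-np.pi/2)])
    print(x,((pix(p,mnt,c)-[200,240])*400/240).round(0).tolist())
E
```

```text
-0.002 [[194.0, 88.0], [301.0, 186.0], [194.0, 274.0], [87.0, 186.0]]
0 [[194.0, 80.0], [302.0, 178.0], [194.0, 267.0], [86.0, 178.0]]
0.002 [[194.0, 71.0], [302.0, 170.0], [194.0, 260.0], [86.0, 170.0]]
```

In the tool's units: 0.015 m is 0.025, 0.012 m is 0.02.

```bash
echo '[0, -0.001, 0.025, 0, 0.4, 0, 0, 0.025, 0, 0.4, 0, 0, 0.02, 0, 0.4, 0, 0, 0, 0, 0.4, 0, 0, 0, 0, 0.4]' > m.json && python3 -m creep m.json
python3 err.py .5503 -.101 .223
echo '[0, 0, 0.005, 0, 0.4, 0, 0, 0.0033, 0, 0.4, 0, 0, 0.0033, 0, 0.4, 0, 0, 0, 0, 0.4, 0, 0, 0, 0, 0.4]' > m.json && python3 -m creep m.json
python3 err.py .5503 -.101 .223
```

```text
clock: 10.35
position: [0.5506, -0.1023, 0.2463]
ee_rot: [0.252, -3.131, -0.0]
force: [0.7, -0.3, -2.0]
width: 0.525
gripper_force: 30.0
tool delta [0.0001 0.0014 0.0233] yaw -2.9807 tilt [-0.0003 -0.    ] z 0.2463 F [ 0.7 -0.3 -2. ] Tq [0.05 0.03 0.04] j7 1.94 w 0.525 clk 10.35
clock: 10.85
position: [0.5506, -0.1024, 0.2393]
ee_rot: [-0.253, 3.131, 0.0]
force: [-0.2, -0.4, -1.5]
width: 0.525
gripper_force: 30.0
tool delta [0.     0.0015 0.0163] yaw -2.9805 tilt [0.0001 0.    ] z 0.2393 F [-0.2 -0.4 -1.5] Tq [ 0.05 -0.02  0.  ] j7 1.95 w 0.525 clk 10.85
```

In the tool's units: 0.001 m is 0.0017.

```bash
echo '[0, 0.0017, 0, 0, 0.4, 0, 0, 0.0017, 0, 0.4, 0, 0, 0.0017, 0, 0.4, 0, 0, 0, 0, 0.4, 0, 0, 0, 0, 0.4]' > m.json && python3 -m creep m.json
python3 err.py .5503 -.101 .223
echo '[0, 0, 0.0017, 0, 0.4, 0, 0, 0.0017, 0, 0.4, 0, 0, 0.0017, 0, 0.4, 0, 0, 0, 0, 0.4, 0, 0, 0, 0, 0.4]' > m.json && python3 -m creep m.json
python3 err.py .5503 -.101 .223
```

```text
clock: 11.35
position: [0.5504, -0.1014, 0.2372]
ee_rot: [0.253, -3.131, -0.0]
force: [-0.2, -0.4, -2.5]
width: 0.525
gripper_force: 30.0
tool delta [-0.      0.0004  0.0142] yaw -2.9805 tilt [-0.0001  0.    ] z 0.2372 F [-0.2 -0.4 -2.5] Tq [0.   0.02 0.01] j7 1.95 w 0.525 clk 11.35
clock: 11.85
position: [0.5504, -0.1014, 0.2342]
ee_rot: [0.253, -3.131, -0.0]
force: [-0.4, -0.6, -2.5]
width: 0.522
gripper_force: 30.0
tool delta [-0.      0.0004  0.0112] yaw -2.9805 tilt [-0.0001  0.    ] z 0.2342 F [-0.4 -0.6 -2.5] Tq [ 0.09  0.03 -0.03] j7 1.95 w 0.522 clk 11.85
```

No contact yet; the skirt is around the collar. I'll keep lowering in small steps.

In the tool's units: 0.001 m is 0.0017.

```bash
for i in 1 ; do echo '[0, 0, 0.0017, 0, 0.4, 0, 0, 0.0017, 0, 0.4, 0, 0, 0.0017, 0, 0.4, 0, 0, 0, 0, 0.4, 0, 0, 0, 0, 0.4]' > m.json && python3 -m creep m.json; done
python3 err.py .5503 -.101 .223
```

```text
clock: 12.35
position: [0.5503, -0.1015, 0.2311]
ee_rot: [0.253, -3.131, 0.0]
force: [-0.4, 0.0, -2.1]
width: 0.523
gripper_force: 30.0
tool delta [-0.0001  0.0005  0.0081] yaw -2.9805 tilt [-0.0003 -0.    ] z 0.2311 F [-0.4  0.  -2.1] Tq [-0.03  0.1  -0.02] j7 1.95 w 0.523 clk 12.35
```

In the tool's units: 0.0015 m is 0.0025, 0.001 m is 0.0017.

```bash
echo '[0, 0, 0.0025, 0, 0.4, 0, 0, 0.0025, 0, 0.4, 0, 0, 0.0017, 0, 0.4, 0, 0, 0, 0, 0.4, 0, 0, 0, 0, 0.4]' > m.json && python3 -m creep m.json
python3 err.py .5503 -.101 .223
echo '[0, 0, 0.0017, 0, 0.4, 0, 0, 0.0017, 0, 0.4, 0, 0, 0, 0, 0.4, 0, 0, 0, 0, 0.4]' > m.json && python3 -m creep m.json
python3 err.py .5503 -.101 .223
```

```text
clock: 12.85
position: [0.5503, -0.1014, 0.2271]
ee_rot: [0.253, -3.131, -0.0]
force: [-2.1, -0.7, -3.1]
width: 0.522
gripper_force: 30.0
tool delta [-0.0001  0.0004  0.0041] yaw -2.9805 tilt [-0.0003  0.    ] z 0.2271 F [-2.1 -0.7 -3.1] Tq [-0.1   0.23  0.01] j7 1.95 w 0.522 clk 12.85
clock: 13.25
position: [0.5503, -0.1014, 0.2251]
ee_rot: [0.253, -3.131, -0.0]
force: [-1.0, -0.4, -2.5]
width: 0.52
gripper_force: 30.0
tool delta [-0.0001  0.0004  0.0021] yaw -2.9805 tilt [-0.0002  0.    ] z 0.2251 F [-1.  -0.4 -2.5] Tq [-0.14  0.3  -0.03] j7 1.95 w 0.52 clk 13.25
```

In the tool's units: 0.001 m is 0.0017, 0.0005 m is 0.0008.

```bash
echo '[0.0008, 0, 0.0008, 0, 0.4, 0, 0, 0.0017, 0, 0.4, 0, 0, 0, 0, 0.4, 0, 0, 0, 0, 0.4]' > m.json && python3 -m creep m.json
python3 err.py .5503 -.101 .223
echo '[0, 0, 0.0017, 0, 0.4, 0, 0, 0, 0, 0.4, 0, 0, 0, 0, 0.4]' > m.json && python3 -m creep m.json
python3 err.py .5503 -.101 .223
```

```text
clock: 13.65
position: [0.5501, -0.1013, 0.2237]
ee_rot: [-0.253, 3.131, 0.0]
force: [-0.2, 0.8, -2.3]
width: 0.526
gripper_force: 30.0
tool delta [-0.0003  0.0003  0.0007] yaw -2.9803 tilt [0.0003 0.0002] z 0.2237 F [-0.2  0.8 -2.3] Tq [0.02 0.04 0.  ] j7 1.95 w 0.526 clk 13.65
clock: 13.95
position: [0.5499, -0.1014, 0.2227]
ee_rot: [-0.253, 3.131, 0.0]
force: [0.1, -0.3, -1.4]
width: 0.524
gripper_force: 30.0
tool delta [-0.0004  0.0004 -0.0003] yaw -2.9804 tilt [0.0001 0.0001] z 0.2227 F [ 0.1 -0.3 -1.4] Tq [ 0.01 -0.05  0.  ] j7 1.95 w 0.524 clk 13.95
```

In the tool's units: 0.0005 m is 0.0008.

```bash
echo '[0, 0, 0.0008, 0, 0.4, 0, 0, 0, 0, 0.4, 0, 0, 0, 0, 0.4]' > m.json && python3 -m creep m.json | grep force:
echo '[0, 0, 0.0008, 0, 0.4, 0, 0, 0, 0, 0.4, 0, 0, 0, 0, 0.4]' > m.json && python3 -m creep m.json | grep force:
python3 err.py .5503 -.101 .223
```

```text
force: [-0.4, -0.4, -1.3]
gripper_force: 30.0
force: [-1.8, 1.5, 5.4]
gripper_force: 30.0
tool delta [-0.0004  0.0004 -0.0008] yaw -2.9804 tilt [0.0006 0.0001] z 0.2222 F [-1.8  1.5  5.4] Tq [0.1  0.43 0.01] j7 1.95 w 0.521 clk 14.55
```

Fully home at TCP z 0.2222 with light contact. Now I'll turn clockwise (tool +z).

In the tool's units: -0.0003 m is -0.0005, 0.1 rad is 0.025.

```bash
echo '[0, 0, -0.0005, 0.0125, 0.4, 0, 0, 0, 0.025, 0.4, 0, 0, 0, 0.025, 0.4, 0, 0, 0, 0.025, 0.4, 0, 0, 0, 0.025, 0.4, 0, 0, 0, 0, 0.4]' > m.json && python3 -m creep m.json | grep position
python3 err.py .5503 -.101 .2222
echo '[0, 0, 0, 0.0125, 0.4, 0, 0, 0, 0.0125, 0.4, 0, 0, 0, 0, 0.4]' > m.json && python3 -m creep m.json >/dev/null
python3 err.py .5503 -.101 .2222
```

```text
position: [0.5502, -0.1016, 0.2222]
tool delta [0.0001 0.0006 0.    ] yaw 2.8511 tilt [ 0.0007 -0.0004] z 0.2222 F [ 0.1 -1.4  3.6] Tq [-0.13  0.08 -0.  ] j7 1.56 w 0.523 clk 15.15
tool delta [ 0.0002  0.0006 -0.    ] yaw 2.7546 tilt [ 0.0007 -0.0003] z 0.2222 F [-0.3 -0.1  2.4] Tq [-0.15 -0.06 -0.01] j7 1.47 w 0.523 clk 15.45
```

In the tool's units: 0.1 rad is 0.025.

```bash
echo '[0, 0, 0, 0.025, 0.4, 0, 0, 0, 0.025, 0.4, 0, 0, 0, 0, 0.4]' > m.json && python3 -m creep m.json >/dev/null
python3 err.py .5503 -.101 .2222
echo '[0, 0, 0, 0.025, 0.4, 0, 0, 0, 0.025, 0.4, 0, 0, 0, 0, 0.4]' > m.json && python3 -m creep m.json >/dev/null
python3 err.py .5503 -.101 .2222
```

```text
tool delta [ 0.0003  0.0006 -0.    ] yaw 2.5541 tilt [ 0.0007 -0.0004] z 0.2222 F [ 0.8 -1.6  3.3] Tq [-0.15 -0.09 -0.  ] j7 1.3 w 0.523 clk 15.75
tool delta [ 0.0003  0.0005 -0.    ] yaw 2.3562 tilt [ 0.0005 -0.0005] z 0.2222 F [-0.1 -1.4  3.7] Tq [-0.24 -0.08  0.21] j7 1.13 w 0.521 clk 16.05
```

In the tool's units: 0.1 rad is 0.025.

```bash
echo '[0, 0, 0, 0.025, 0.4, 0, 0, 0, 0.0125, 0.4, 0, 0, 0, 0, 0.4]' > m.json && python3 -m creep m.json >/dev/null
python3 err.py .5503 -.101 .2222
```

```text
tool delta [0.0004 0.0004 0.    ] yaw 2.2073 tilt [ 0.0007 -0.0001] z 0.2222 F [ 0.4 -0.1  4.2] Tq [-0.12 -0.15 -0.07] j7 1.0 w 0.525 clk 16.35
```

In the tool's units: 0.05 rad is 0.0125.

```bash
echo '[0, 0, 0, 0.0125, 0.4, 0, 0, 0, 0, 0.4]' > m.json && python3 -m creep m.json >/dev/null
python3 err.py .5503 -.101 .2222
echo '[0, 0, 0, 0.0125, 0.4, 0, 0, 0, 0, 0.4]' > m.json && python3 -m creep m.json >/dev/null
python3 err.py .5503 -.101 .2222
echo '[0, 0, 0, 0.0125, 0.4, 0, 0, 0, 0, 0.4]' > m.json && python3 -m creep m.json >/dev/null
python3 err.py .5503 -.101 .2222
```

```text
tool delta [ 0.0001  0.0005 -0.    ] yaw 2.1567 tilt [0.0001 0.0003] z 0.2222 F [ 0.8 -0.4  5.1] Tq [-0.02 -0.07  0.  ] j7 0.96 w 0.523 clk 16.55
tool delta [ 0.0002  0.0005 -0.    ] yaw 2.1061 tilt [0.0002 0.0002] z 0.2222 F [-0.6 -0.1  5.5] Tq [-0.07 -0.01 -0.02] j7 0.92 w 0.521 clk 16.75
tool delta [ 0.0002  0.0005 -0.    ] yaw 2.056 tilt [0.0001 0.0002] z 0.2222 F [-0.2 -0.   5.4] Tq [-0.03  0.03 -0.  ] j7 0.87 w 0.523 clk 16.95
```

In the tool's units: 0.05 rad is 0.0125.

```bash
echo '[0, 0, 0, 0.0125, 0.4, 0, 0, 0, 0.0125, 0.4, 0, 0, 0, 0, 0.4]' > m.json && python3 -m creep m.json >/dev/null
python3 err.py .5503 -.101 .2222
echo '[0, 0, 0, 0.0125, 0.4, 0, 0, 0, 0, 0.4]' > m.json && python3 -m creep m.json >/dev/null
python3 err.py .5503 -.101 .2222
echo '[0, 0, 0, 0.01, 0.4, 0, 0, 0, 0, 0.4]' > m.json && python3 -m creep m.json >/dev/null
python3 err.py .5503 -.101 .2222
```

```text
tool delta [ 0.0004  0.0001 -0.    ] yaw 1.9562 tilt [ 0.001  -0.0001] z 0.2222 F [ 2.1 -0.   3.7] Tq [-0.05 -0.52  0.07] j7 0.79 w 0.521 clk 17.25
tool delta [ 0.0004  0.0001 -0.    ] yaw 1.9061 tilt [ 0.0008 -0.0001] z 0.2222 F [3.1 0.1 3.8] Tq [ 0.01 -0.61  0.19] j7 0.75 w 0.52 clk 17.45
tool delta [ 0.0003  0.0001 -0.    ] yaw 1.8661 tilt [ 0.0008 -0.0001] z 0.2222 F [4.  0.1 3.7] Tq [-0.03 -0.72  0.3 ] j7 0.71 w 0.524 clk 17.65
```

In the tool's units: 0.04 rad is 0.01.

```bash
echo '[0, 0, 0, 0.01, 0.4, 0, 0, 0, 0, 0.4]' > m.json && python3 -m creep m.json >/dev/null
python3 err.py .5503 -.101 .2222
echo '[0, 0, 0, 0.01, 0.4, 0, 0, 0, 0, 0.4]' > m.json && python3 -m creep m.json >/dev/null
python3 err.py .5503 -.101 .2222
```

```text
tool delta [ 0.0005 -0.      0.    ] yaw 1.8256 tilt [ 0.0012 -0.0003] z 0.2222 F [ 5.  -0.6  3.4] Tq [-0.12 -1.06  0.24] j7 0.68 w 0.522 clk 17.85
tool delta [ 0.0004  0.     -0.    ] yaw 1.7849 tilt [0.001 0.   ] z 0.2222 F [4.3 0.9 3.4] Tq [ 0.05 -0.9   0.09] j7 0.65 w 0.526 clk 18.05
```

In the tool's units: 0.05 rad is 0.0125.

```bash
echo '[0, 0, 0, 0.0125, 0.4, 0, 0, 0, 0, 0.4]' > m.json && python3 -m creep m.json >/dev/null
python3 err.py .5503 -.101 .2222
echo '[0, 0, 0, 0.0125, 0.4, 0, 0, 0, 0, 0.4]' > m.json && python3 -m creep m.json >/dev/null
python3 err.py .5503 -.101 .2222
```

```text
tool delta [ 0.0003  0.     -0.    ] yaw 1.7348 tilt [0.0008 0.0001] z 0.2222 F [3.9 1.5 4. ] Tq [ 0.04 -1.04  0.09] j7 0.6 w 0.525 clk 18.25
tool delta [ 0.0004  0.0002 -0.    ] yaw 1.6846 tilt [0.0005 0.0001] z 0.2222 F [3.7 0.6 5.3] Tq [ 0.16 -0.77 -0.03] j7 0.56 w 0.524 clk 18.45
```

Two torque peaks about 0.52 rad apart, each followed by a collapse: two clicks. I'll release, retreat straight up and look.

In the tool's units: -0.03 m is -0.05, -0.02 m is -0.0333.

```bash
echo '[0, 0, 0, 0, 0.55, 0, 0, 0, 0, 0.6, 0, 0, 0, 0, 0.7, 0, 0, 0, 0, 0.85, 0, 0, 0, 0, 1, 0, 0, 0, 0, 1, 0, 0, 0, 0, 1]' > m.json && python3 -m creep m.json
python3 err.py .5503 -.101 .2222
echo '[0, 0, -0.0167, 0, 1, 0, 0, -0.0333, 0, 1, 0, 0, -0.05, 0, 1, 0, 0, -0.05, 0, 1, 0, 0, -0.05, 0, 1, -0.0333, 0, -0.05, 0, 1, -0.0333, 0, 0, 0, 1, 0, 0, 0, 0, 1, 0, 0, 0, 0, 1]' > m.json && python3 -m creep m.json
python3 - <<'E'
from h import *
p,M=shot("wrist"); s,S=shot("scene"); np.savez("D.npz",im=p["image"],M=M)
u=pix(p,M,[.5503,-.101,.195]).astype(int); v=pix(s,S,[.5503,-.101,.17]).astype(int)
u=np.clip(u,60,[580,420]); print("origin",u-60)
a=p["image"][u[1]-60:u[1]+60,u[0]-60:u[0]+60]; b=s["image"][v[1]-40:v[1]+60,v[0]-50:v[0]+50]
print(find(p,M,"cap",2),find(p,M,"spindle",2))
cv2.imwrite("pics/end.png",np.hstack([cv2.resize(a,(400,400),interpolation=2),cv2.resize(b,(400,400),interpolation=2)]))
E
```

```text
clock: 19.15
position: [0.5498, -0.1015, 0.222]
ee_rot: [-2.093, -2.342, 0.0]
force: [-0.1, 1.4, 0.4]
width: 0.974
gripper_force: 0.0
tool delta [ 0.0004  0.0006 -0.0002] yaw 1.6828 tilt [-0.0003  0.    ] z 0.222 F [-0.1  1.4  0.4] Tq [-0.1   0.06  0.06] j7 0.56 w 0.974 clk 19.15
clock: 20.05
position: [0.5541, -0.1413, 0.3723]
ee_rot: [-2.095, -2.341, -0.0]
force: [0.5, 0.1, -0.6]
width: 1.0
gripper_force: 0.0
origin [259 120]
[(0.64, array([ 0.5566, -0.1007,  0.1902]), array([328., 180.])), (0.63, array([0.4783, 0.0497, 0.0141]), array([266.,   2.]))] []
```

View pics/end.png

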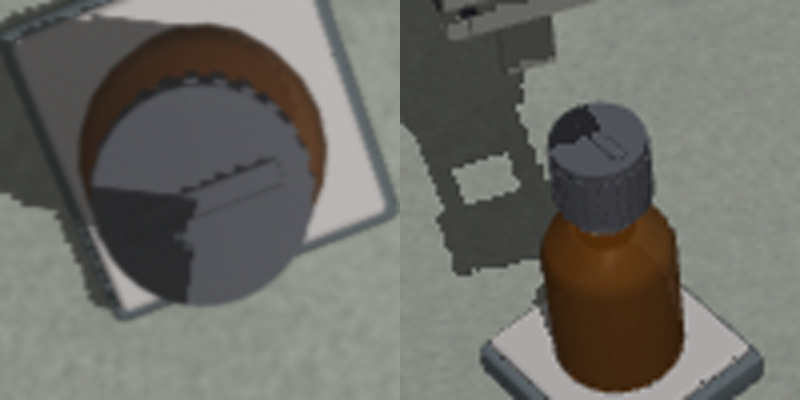

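The cap sits level and low on the bottle, its rib running from about crop (122,225) to (282,172). I'll check the rib's angle and the top's height against what I expect before handing in.

```bash
python3 - <<'E'
from h import *
D=np.load("D.npz")["M"]; p,M=shot("wrist")
r=ray(p,D,np.array([259,120])+np.array([(122,225),(282,172)])*.3,.195); d=r[1]-r[0]
print(r.mean(0),np.arctan2(d[1],d[0]),np.linalg.norm(d),"expect .488")
c=ray(p,D,np.array([259,120])+np.array([(92,192),(314,192)])*.3,.192); print(c.mean(0),np.linalg.norm(c[1]-c[0]))
E
```

```text
[ 0.55035901 -0.10025821  0.195     ] 0.43080302800637543 0.035888695869158424 expect .488
[ 0.55057476 -0.09925341  0.192     ] 0.0477311294939217
```

```bash
python3 -c "
from h import *
print(workorder.sign_off())"
```

```text
the job is handed in; nothing more can be done
None
```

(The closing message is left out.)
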